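# Slide the chocolate mould plate onto the vibrating table's studs and start it

### The arm

A 6-joint arm with a two-finger parallel gripper is mounted at the origin on the work surface. World frame = base frame: x ahead of the robot, y to its left, z up, the work surface at z = 0. Lengths are in mm, angles in rad, forces in N, time in s.
With the tool pointing down it reaches from about 350 to 875 mm from the base axis. Payload 4.2 kg.
Tool frame: the origin (TCP) lies midway between the tips of the shut fingers; the grasp point (between the pads) lies behind it (arm.tcp_to_grasp is the z of the grasp point in the tool frame, in mm); z points along the fingers, y is the direction in which the jaws open and shut (so a half turn about z gives the same grasp; the last joint's range is limited). The gripper opens to 85 mm and grips with 20 to 120 N. Pads are 22 mm wide; open, the fingers measure 114 mm over their backs; the gripper's body (76 mm by 85 mm) begins 54 mm behind the grasp point. The pads swing forward as they close: fully open they stand 13 mm farther back than shut.
Start: joints at [-0.904, 0.385, 0.008, 0, -1.194, -0.259], TCP at [247.882, -573.719, 231.312] pointing down, gripper open.
Joint ranges: [-3.14, 3.14], [-1.21, 2.06], [-1.07, 1.41], [-3.16, 2.05], [-2.99, -0.16], [-3.1, 3.1]. Speed limits (rad/s): [2.79, 2.79, 3.14, 3.14, 3.14, 3.14].

### API

Orientations are given as a unit quaternion [x, y, z, w].
In Python, from bench import arm, optics, job_done gives the robot as it stands.
- The arm moves only by the tool carry_out, never from a script. Its argument "increments" is a list that holds one entry, the list of rows, each a list of 7 numbers: the shift along the world's x, y, z in m, then the turn, a rotation vector about the world's x, y, z in degrees, then the closure, from -1 (fully open) to 1 (shut). In form: [[[x, y, z, ax, ay, az, fingers], ...]]. A call has 1 to 5 rows; each row shifts and turns the commanded pose from where the row before left it; what a row does not reach is not made up. A row lasts 1/10 s, in which the tool goes at most 50 mm and 8.59 degrees, less where a joint would pass 70% of its speed; a pose out of reach is approached as far as the arm can. A call is refused whole if a number of a shift passes 0.05 or a number of a turn 8.59, either way. A call with a gripper value outside its range is refused whole. The fingers move at their own pace and stop on an object; the grip force is fixed at half the most. Time passes only in rows, so rows that do not move let the fingers close. It gives the time, the measured TCP pose, the force and the opening at its end, in the units of the state.
- arm.read_state(): the state, without advancing time (a new reading comes with each control period).
- optics.get_image(name): name is "scene" or "top"; returns a dict with "color" (400x640x3 uint8, red, green, blue), "fx", "fy", "cx", "cy" (pixels), "distortion" ([k1, k2, p1, p2, k3] as OpenCV has them; the pictures are not rectified), "rvec" (rotation vector, rad) and "tvec" (3), from world to camera coordinates, as OpenCV has them. Camera axes: x right, y down, z forward; pixel columns grow to the right and rows downward; lengths in mm; the calibration is good to about 2 mm. A picture is of the moment at which its call begins. There is no depth.
- job_done(): hands the job in, once; it reports no verdict.
The state is a dict: "clock": time; "joints": joint angles; "joint_vel": joint speeds; "joint_efforts": joint torques, N m; "position": TCP position; "ee_rot": TCP orientation; "contact_force": force on the tool from outside, world axes, zero at the start; "wrist_torque": the same for the moment, N m; "gripper_width": finger opening in mm.
Only numpy, scipy, OpenCV 4.12 (cv2) and the standard library are available. Lean on these libraries where they do the work, as an engineer would, in place of code of your own. Each camera call takes 0.05 s, during which the arm holds its last target.

### The job

Take the black mould plate by its orange handle and rest it on the tops of the two brass studs of the vibrating table with its holes about a centimetre off them, then slide it, still held, until both holes drop over the studs and it lies flat on the bed (either way round; do not drop it). Then let go and press the green start key firmly until it stops. Keep off the red stop key, do not press green before the plate is home, and leave the bowl, jar and cups where they are.

Things in the scene. Friction and masses are not known exactly. Their poses are not given: they have to be found in the camera images.
- mould: black mould plate, 110 (x) by 204 (y) by 8 mm thick, 0.25 to 0.5 kg, loose, with brown round cavities on top and an orange bar handle across its middle. Two through holes of 16 mm diameter, rimmed in white, at y = -85 and +85 mm, x = 0. Origin at the centre of its underside, z up. It begins flat on a white cutting board 12 mm high.
- grip (a point): centre of the plate's orange handle bar, 42 mm straight above the centre of the plate's underside; the bar runs along y: 76 mm long, 14 mm wide (x), 16 mm high, with open space under it (26 mm) between two thin posts at y = -32 and +32 mm. Axes as the plate's.
- bed (a point): point on the vibrating table's level top, half-way between its two brass studs, 60 mm above the work surface; z up. Studs at y = -85 and +85 mm, x = 0: 12 mm diameter, 12 mm high, the top 3 mm tapering to a flat 8 mm across. Axes as the table's. The plate's handle centre is 42 mm above this point when the plate is home, 54 mm when it lies on the stud tops.
- start_top (a point): centre of the upper face of the green start key, a membrane key 34 by 44 mm on the black strip at the robot's side of the vibrating table, 66 mm above the work surface, 110 mm from the red one; the two may be exchanged. It moves down at most 2 mm: it begins to move at about 1 N, counts as pressed at 4 N and is at its stop at about 6 N; it springs back.
- stop_top (a point): centre of the upper face of the red stop key, same make as the green one.
- start: the green key (moving part); origin 4 mm below its upper face.
- stop: the red key (moving part); origin 4 mm below its upper face.
- shaker: the vibrating table, fixed: steel box 240 (x) by 260 (y) by 60 mm high; origin at the centre of its underside; the bed point is at x = +40, y = 0, z = 60 mm.
- bowl: steel bowl, 130 mm wide, 60 mm high, loose, to be left alone; origin at the centre of its underside.
- jar: amber jar, 64 mm wide, 95 mm high, loose, to be left alone; origin at the centre of its underside.
- cup1: small black cup, 60 mm wide, 45 mm high, loose, to be left alone; origin at the centre of its underside.
- cup2: small black cup, 60 mm wide, 45 mm high, loose, to be left alone; origin at the centre of its underside.
- cup3: small black cup, 60 mm wide, 45 mm high, loose, to be left alone; origin at the centre of its underside.
Things that resemble listed ones, but are neither listed nor needed, are in the scene too. Leave any purple or turquoise look-alike of the mould alone.

How it is judged:
By the outcome, as a careful person would: the job done as asked, in the order asked, and still so for the second after the job is handed in, with the robot touching nothing.
It also fails if it takes over 72 s, if anything falls off the work surface, if the arm or the gripper's body presses on something with over 40 N, if the wrist force passes 120 N, or if a joint passes its speed limit or range.

## Working session

There is one attempt and no reset: what is moved stays moved. The work goes in short steps, Python scripts to look and compute and a tool call to move; the robot and the scene stay as the last step left them, time stands still between calls to the robot, and variables do not carry over. Pictures are saved under pics/ and viewed, and the job is handed in when it is done.

Besides the shell and the picture viewer there is one more tool, called after ">>>" as a command line: name --argument value ..., lists and objects as JSON in quotes. carry_out: Moves the arm, as the interface text tells. Its arguments: {"type":"object","properties":{"increments":{"type":"array","items":{"type":"array","items":{"type":"array","items":{"type":"number"}}}}},"required":["increments"]}

```bash
mkdir -p pics; ls; python3 - <<'E'
from bench import arm, optics
import cv2
s=arm.read_state(); print(s, arm.tcp_to_grasp)
for n in("scene","top"):
    d=optics.get_image(n); cv2.imwrite(f"pics/{n}0.png",cv2.cvtColor(d["color"],cv2.COLOR_RGB2BGR)); print({k:v for k,v in d.items() if k!="color"})
E
```

```text
pics
{'clock': 0.0, 'joints': array([-9.04398400e-01,  3.85568687e-01,  6.62368847e-03, -5.41467830e-04,
       -1.19401490e+00, -2.58589815e-01]), 'joint_vel': array([-1.33222672e-04, -1.94828194e-03,  6.20295625e-04,  5.20919376e-04,
       -1.52490292e-04,  8.95351663e-05]), 'joint_efforts': array([ 9.89350929e-05, -3.92294669e+01,  1.88401634e+01,  4.18608695e+00,
       -4.65695135e-03, -9.37217322e-06]), 'position': array([ 247.65827158, -573.1906486 ,  230.20713617]), 'ee_rot': array([-2.02396102e-01,  9.79303112e-01,  1.08041227e-03, -2.57474409e-04]), 'contact_force': array([-0.38018002,  0.14435806,  0.5675808 ]), 'wrist_torque': array([-0.02434638,  0.04274656,  0.01421041]), 'gripper_width': 85.39668402730224} -18.700000000000003
{'fx': 517.5954504764777, 'fy': 517.5954504764777, 'cx': 318.2254193957906, 'cy': 192.20694935455597, 'distortion': array([-0.15859409,  0.        ,  0.        ,  0.        ,  0.        ]), 'rvec': array([ 1.25561371,  2.46326516, -0.78982804]), 'tvec': array([ 311.7384738 , -287.73465884, 2035.34164718])}
{'fx': 504.38552721165735, 'fy': 504.38552721165735, 'cx': 318.9671681824516, 'cy': 198.57274849768788, 'distortion': array([-0.01628883,  0.        ,  0.        ,  0.        ,  0.        ]), 'rvec': array([ 2.10506192, -2.15063379,  0.1510299 ]), 'tvec': array([  34.45154266,  499.33927204, 1423.76142812])}
```

View pics/scene0.png

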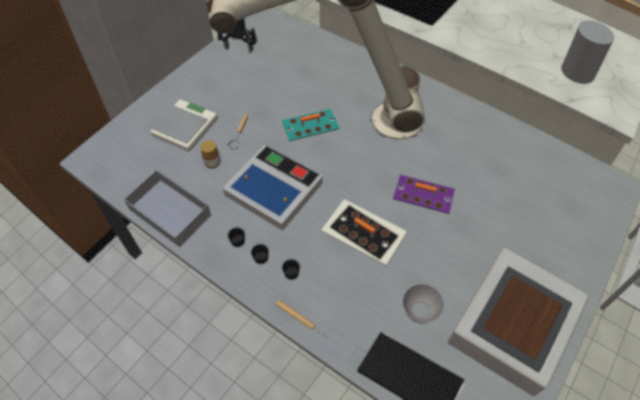

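View pics/top0.png

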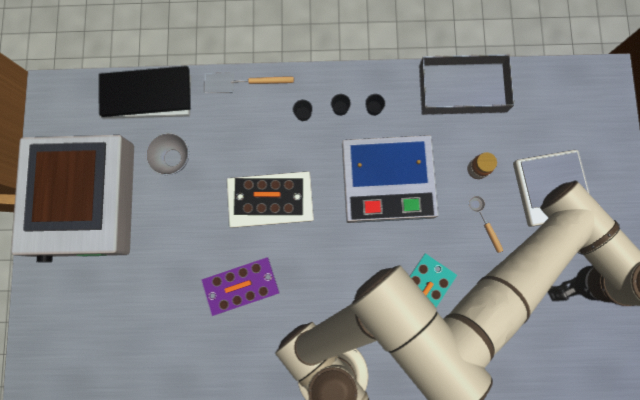

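The top view shows the black mould on its white board at (268,196), the handle at about (267,194), and the white hole rims at (240,197) and (297,196). The shaker is at (390,178) with its studs at (361,164) and (418,161). The red key is at (373,207) and the green at (411,205).

```bash
cat > h.py <<'E'
import numpy as np, cv2
from bench import arm, optics
def img(n,save=None):
    d=optics.get_image(n)
    if save: cv2.imwrite(save,cv2.cvtColor(d["color"],cv2.COLOR_RGB2BGR))
    return d
def K(d): return np.array([[d["fx"],0,d["cx"]],[0,d["fy"],d["cy"]],[0,0,1.]])
def ray(d,uv,z):
    p=cv2.undistortPoints(np.array([[uv]],float),K(d),d["distortion"])[0,0]
    R=cv2.Rodrigues(d["rvec"])[0]; o=-R.T@d["tvec"]; v=R.T@np.array([p[0],p[1],1])
    return o+v*(z-o[2])/v[2]
def proj(d,P): return cv2.projectPoints(np.array([P],float),d["rvec"],d["tvec"],K(d),d["distortion"])[0][0,0]
def blobs(d,lo,hi,box=None,mn=4,weight=None):
    hsv=cv2.cvtColor(d["color"],cv2.COLOR_RGB2HSV); m=cv2.inRange(hsv,np.array(lo),np.array(hi))
    if box:
        q=np.zeros_like(m); x0,y0,x1,y1=box; q[y0:y1,x0:x1]=m[y0:y1,x0:x1]; m=q
    n,l,st,c=cv2.connectedComponentsWithStats(m)
    return [(c[i],st[i,4],l==i) for i in range(1,n) if st[i,4]>=mn]
def axis(mask):
    (c,s,a)=cv2.minAreaRect(np.argwhere(mask)[:,::-1].astype(np.float32)); return c,s,a
E
python3 - <<'E'
from h import *
for n,boxes in (("top",{'m':(228,172,312,224),'s':(345,138,437,218)}),("scene",{'m':(324,198,408,262),'s':(225,145,322,222)})):
    d=img(n)
    print(n)
    def show(t,lo,hi,b,z,mn=4):
        for c,a,m in blobs(d,lo,hi,b,mn): print(t,c.round(1),a,ray(d,c,z).round(1), [np.round(x,1) for x in axis(m)])
    show('handle',(5,150,130),(18,255,255),boxes['m'],62)
    show('green',(45,100,60),(85,255,255),boxes['s'],66,20)
    show('red',(0,150,120),(8,255,255),boxes['s'],66,20)
    show('stud',(8,60,60),(35,255,255),boxes['s'],70,2)
    show('blue',(100,150,60),(125,255,255),boxes['s'],60,100)
    for k in 'ms':
        x0,y0,x1,y1=boxes[k]; cv2.imwrite(f"pics/{n}_{k}.png",cv2.resize(cv2.cvtColor(d["color"][y0:y1,x0:x1],cv2.COLOR_RGB2BGR),None,fx=7,fy=7,interpolation=cv2.INTER_NEAREST))
E
```

```text
top
handle [266.7 193.9] 123 [513.6 173.1  62. ] [array([266.5, 194. ]), array([ 4., 25.]), np.float64(90.0)]
green [410.9 204.3] 175 [ 473.2 -237.1   66. ] [array([411. , 204.5]), array([11., 14.]), np.float64(90.0)]
red [372.1 206.4] 174 [ 469.9 -127.2   66. ] [array([372.5, 206.5]), array([11., 15.]), np.float64(90.0)]
stud [418.3 161.3] 10 [ 596.9 -263.9   70. ] [array([418.2, 161.2]), array([2.1, 2.8]), np.float64(45.0)]
stud [359.1 164.4] 11 [592. -94.  70.] [array([359. , 164.5]), array([3., 2.]), np.float64(90.0)]
blue [388.5 163.8] 2896 [ 594.  -179.6   60. ] [array([388.6, 163.7]), array([40.4, 73.4]), np.float64(86.9)]
scene
handle [364.4 224.3] 106 [517.1 179.2  62. ] [array([364.4, 224.1]), array([22.5,  5. ]), np.float64(31.0)]
green [274.1 157.7] 80 [ 474.2 -233.9   66. ] [array([273.9, 157.6]), array([10.5,  8.3]), np.float64(33.7)]
red [299.  171.3] 89 [ 471.1 -124.3   66. ] [array([298.8, 171.2]), array([11.1,  8.3]), np.float64(33.7)]
stud [245.5 176.5] 4 [ 599.8 -259.7   70. ] [array([245.5, 176.5]), array([1., 1.]), np.float64(90.0)]
stud [284.8 199. ] 4 [594.3 -90.   70. ] [array([285., 199.]), array([1.4, 1.4]), np.float64(45.0)]
blue [265.3 189.4] 1401 [ 597.  -173.6   60. ] [array([265.1, 189.2]), array([58.2, 28.5]), np.float64(29.7)]
```

```bash
python3 - <<'E'
import cv2,numpy as np
a=cv2.imread('pics/top_m.png');b=cv2.imread('pics/top_s.png')
a=cv2.resize(a,(400,248));b=cv2.resize(b,(400,348))
cv2.imwrite('pics/ab.png',np.vstack([a,b]))
E
```

```text
(no output)
```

View pics/ab.png

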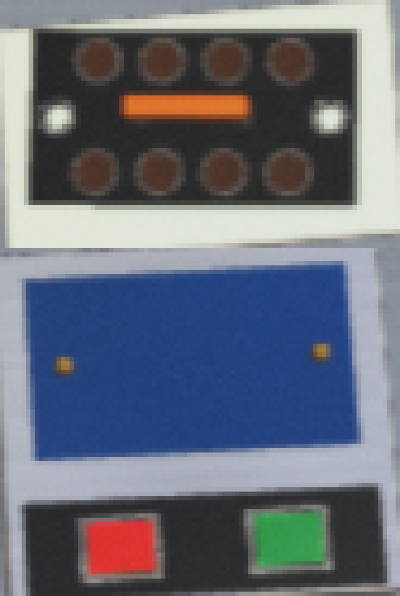

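```bash
python3 - <<'E'
from h import *
for n,b in (("top",(236,180,301,214)),("scene",(332,202,400,258))):
    d=img(n); g=d["color"].min(axis=2)
    hs=[(c,a) for c,a,m in blobs(d,(0,0,120),(180,110,255),b,8)]
    for c,a in hs: print(n,c.round(1),a,ray(d,c,20).round(1))
    for c,a,m in blobs(d,(0,0,0),(180,255,70),b,200): print('dark',n,c,a,ray(d,c,20).round(1),axis(m))
    for c,a,m in blobs(d,(5,150,130),(18,255,255),b):
        # principal axis in world
        P=np.array([ray(d,q[::-1],62)[:2] for q in np.argwhere(m)]); w,v=np.linalg.eigh(np.cov(P.T)); print('bar yaw',np.degrees(np.arctan2(-v[0,1],v[1,1])),P.mean(0))
E
```

```text
top [239.6 196.4] 27 [515.2 258.9  20. ]
top [296.8 196.6] 30 [510.9  89.3  20. ]
dark top [267.94917788 197.02466368] 1338 [511.5 174.7  20. ] ((268.0, 196.5), (33.0, 64.0), 90.0)
bar yaw -2.270455643696358 [513.7054232  172.71617156]
scene [376.1 218.4] 1426 [450.9 186.4  20. ]
scene [343.  218.5] 16 [516.8  95.6  20. ]
scene [346.8 247.6] 680 [602.  169.5  20. ]
scene [384.9 244.4] 17 [519.4 264.2  20. ]
dark scene [363.90594595 233.4627027 ] 925 [524.6 185.3  20. ] ((363.57763671875, 231.15704345703125), (59.78376007080078, 27.638721466064453), 32.735225677490234)
bar yaw -1.3526417711946197 [517.09722612 180.02465136]
```

The plate is at about (515,177) with yaw about -1.2°. The bed is at about (596,-177) with yaw about +1.7°. The green key is nearer -y, at (474,-235). I'll move over the plate and turn the tool +65.5°.

>>> carry_out --increments '[[[0.0134, 0.0375, 0, 0, 0, 3.3, -1], [0.0134, 0.0375, 0, 0, 0, 3.3, -1], [0.0134, 0.0375, 0, 0, 0, 3.3, -1], [0.0134, 0.0375, 0, 0, 0, 3.3, -1], [0.0134, 0.0375, 0, 0, 0, 3.3, -1]]]'

```text
clock: 0.8
position: [315.1, -384.8, 231.4]
ee_rot: [-0.342, 0.94, -0.0, 0.0]
contact_force: [0.3, 0.1, -0.8]
gripper_width: 85.5
```

>>> carry_out --increments '[[[0.0134, 0.0375, 0, 0, 0, 3.3, -1], [0.0134, 0.0375, 0, 0, 0, 3.3, -1], [0.0134, 0.0375, 0, 0, 0, 3.3, -1], [0.0134, 0.0375, 0, 0, 0, 3.3, -1], [0.0134, 0.0375, 0, 0, 0, 3.3, -1]]]'

```text
clock: 1.3
position: [382.1, -197.2, 231.6]
ee_rot: [-0.473, 0.881, -0.0, 0.0]
contact_force: [0.1, -0.6, 1.0]
gripper_width: 85.7
```

>>> carry_out --increments '[[[0.0134, 0.0375, 0, 0, 0, 3.3, -1], [0.0134, 0.0375, 0, 0, 0, 3.3, -1], [0.0134, 0.0375, 0, 0, 0, 3.3, -1], [0.0134, 0.0375, 0, 0, 0, 3.3, -1], [0.0134, 0.0375, 0, 0, 0, 3.3, -1]]]'

```text
clock: 1.8
position: [449.1, -9.5, 231.6]
ee_rot: [-0.595, 0.804, -0.0, 0.0]
contact_force: [1.4, -0.5, 0.1]
gripper_width: 85.5
```

>>> carry_out --increments '[[[0.0134, 0.0375, 0, 0, 0, 3.3, -1], [0.0134, 0.0375, 0, 0, 0, 3.3, -1], [0.0134, 0.0375, 0, 0, 0, 3.3, -1], [0.0134, 0.0375, 0, 0, 0, 2.8, -1], [0.0134, 0.0375, 0, 0, 0, 0, -1]]]'

```text
clock: 2.3
position: [516.1, 177.9, 231.4]
ee_rot: [-0.68, 0.734, -0.0, 0.0]
contact_force: [1.4, 0.3, 1.4]
gripper_width: 85.3
```

>>> carry_out --increments '[[[0, 0, -0.03, 0, 0, 3.2, -1], [0, 0, -0.04, 0, 0, 0, -1], [0, 0, -0.04, 0, 0, 0, -1], [0, 0, 0, 0, 0, 0, -1]]]'

```text
clock: 2.7
position: [512.2, 174.3, 116.1]
ee_rot: [-0.699, 0.715, 0.002, -0.006]
contact_force: [-0.2, -0.2, -0.1]
gripper_width: 84.8
```

```bash
python3 - <<'E'
from h import *
s=arm.read_state(); p=s["position"]; print(p,s["ee_rot"])
for n in("scene","top"):
    d=img(n); u=proj(d,p).round().astype(int); print(n,u)
    c=cv2.cvtColor(d["color"],cv2.COLOR_RGB2BGR); x,y=u; c=c[y-55:y+55,x-70:x+70]; cv2.imwrite(f"pics/{n}1.png",cv2.resize(c,None,fx=5,fy=5))
E
```

```text
[512.18750969 174.3043123  116.093692  ] [-0.69904491  0.71505046  0.00165826 -0.00602613]
scene [365 214]
top [264 191]
```

View pics/scene1.png

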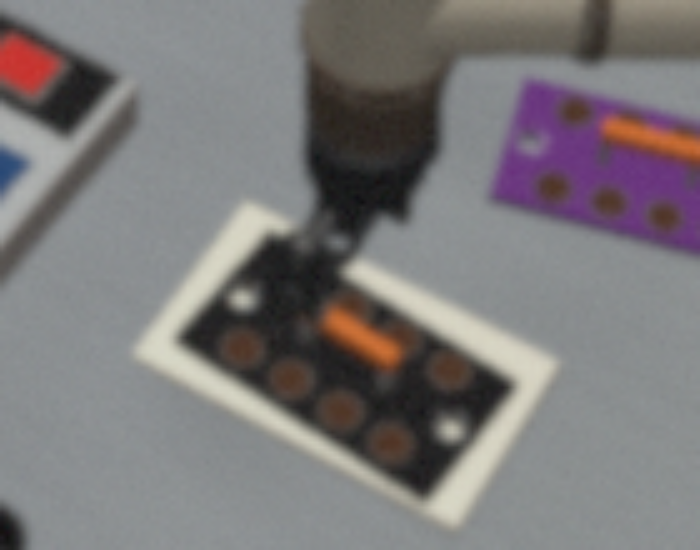

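View pics/top1.png

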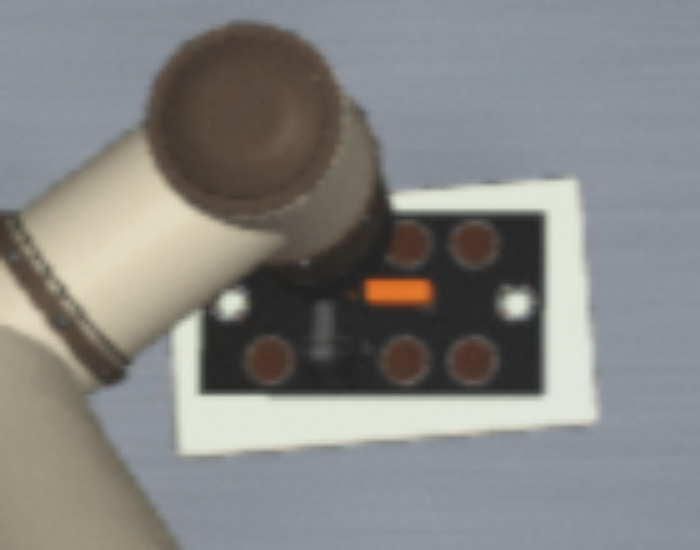

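>>> carry_out --increments '[[[0, 0, 0, 0, 0, 0, -1], [0, 0, 0, 0, 0, 0, -1]]]'

```text
clock: 3.0
position: [517.2, 177.0, 123.8]
ee_rot: [-0.699, 0.715, -0.001, 0.002]
contact_force: [-0.1, 0.4, -0.1]
gripper_width: 85.8
```

>>> carry_out --increments '[[[0, 0, -0.02, 0, 0, 0, -1], [0, 0, -0.02, 0, 0, 0, -1], [0, 0, -0.015, 0, 0, 0, -1], [0, 0, 0, 0, 0, 0, -1], [0, 0, 0, 0, 0, 0, -1]]]'

```text
clock: 3.5
position: [516.7, 176.7, 67.6]
ee_rot: [-0.7, 0.715, -0.0, 0.001]
contact_force: [0.4, 0.4, -0.2]
gripper_width: 85.7
```

```bash
python3 - <<'E'
from h import *
s=arm.read_state(); p=s["position"]; print(p,s["ee_rot"],s["joints"])
im=[]
for n in("scene","top"):
    d=img(n); u=proj(d,p).round().astype(int); print(n,u)
    c=cv2.cvtColor(d["color"],cv2.COLOR_RGB2BGR); x,y=u; c=c[y-40:y+40,x-50:x+50]; im.append(cv2.resize(c,None,fx=4,fy=4))
cv2.imwrite("pics/2.png",np.hstack(im))
E
```

```text
[516.73556186 176.68375553  67.64144182] [-6.99551517e-01  7.14581276e-01 -3.55956296e-04  1.07168941e-03] [ 6.26644380e-01  4.28194645e-01 -3.94670404e-01  5.71542323e-04
 -7.45706383e-01 -6.48319512e-01]
scene [364 223]
top [265 193]
```

View pics/2.png

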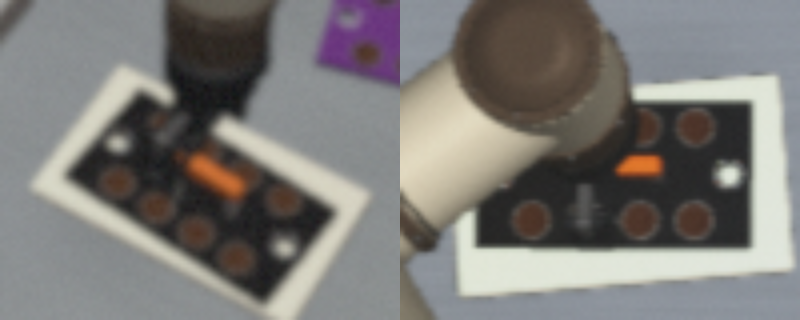

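```bash
python3 - <<'E'
from h import *
from scipy.spatial.transform import Rotation as R
s=arm.read_state(); p=s["position"]; r=R.from_quat(s["ee_rot"])
im=[]
for n in("scene","top"):
    d=img(n); u=proj(d,p).round().astype(int)
    Rr=cv2.Rodrigues(d["rvec"])[0]; print(n,'cam',(-Rr.T@d["tvec"]).round())
    c=cv2.cvtColor(d["color"],cv2.COLOR_RGB2BGR); x,y=u; c=cv2.resize(c[y-40:y+40,x-50:x+50],None,fx=4,fy=4)
    for sy in(-1,1):
      for dx in (-11,11):
        for z in(-13,-53):
          for yy in (43,57):
            q=proj(d,p+r.apply([dx,sy*yy,z])); q=((q-[x-50,y-40])*4+2).round().astype(int); cv2.circle(c,tuple(map(int,q)),2,(0,255,0) if z==-13 else (255,255,0),-1)
    im.append(c)
cv2.imwrite("pics/3.png",np.hstack(im))
E
```

```text
scene cam [1313.  593. 1499.]
top cam [ 264.   -3. 1486.]
```

View pics/3.png

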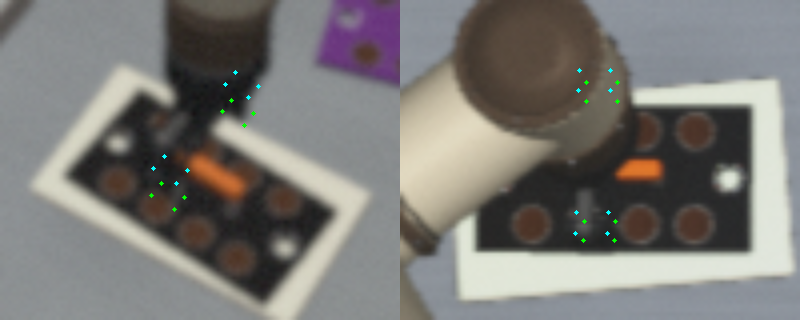

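```bash
python3 - <<'E'
from h import *
im=[]
for n,(x,y) in(("scene",(364,218)),("top",(268,196))):
    d=img(n)
    c=cv2.cvtColor(d["color"],cv2.COLOR_RGB2BGR)[y-30:y+30,x-35:x+35].astype(float)
    c=255*np.clip(c/140,0,1)**0.6
    im.append(cv2.resize(c.astype(np.uint8),(400,343),interpolation=cv2.INTER_CUBIC))
cv2.imwrite("pics/4.png",np.hstack(im))
E
```

```text
(no output)
```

View pics/4.png

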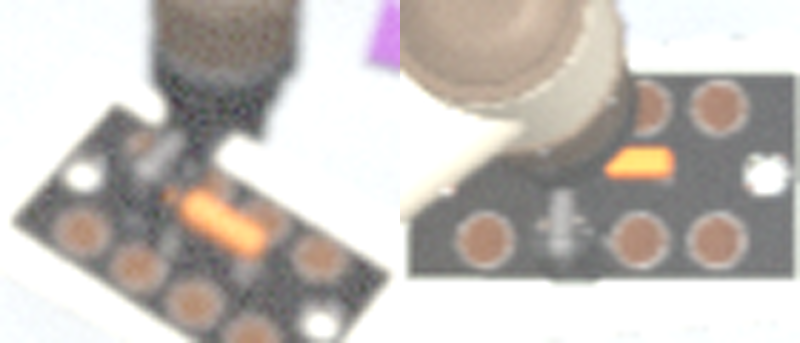

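The views agree with the projected finger positions to about 4 mm, with the fingers straddling the bar. I'll go on down and grip.

>>> carry_out --increments '[[[0, 0, -0.015, 0, 0, 0, -1], [0, 0, -0.012, 0, 0, 0, -1], [0, 0, -0.004, 0, 0, 0, -1], [0, 0, 0, 0, 0, 0, -1], [0, 0, 0, 0, 0, 0, -1]]]'

```text
clock: 4.3
position: [516.1, 176.4, 35.4]
ee_rot: [-0.7, 0.715, -0.0, 0.0]
contact_force: [1.1, -0.3, 0.7]
gripper_width: 85.4
```

>>> carry_out --increments '[[[0, 0, 0, 0, 0, 0, 1], [0, 0, 0, 0, 0, 0, 1], [0, 0, 0, 0, 0, 0, 1], [0, 0, 0, 0, 0, 0, 1], [0, 0, 0, 0, 0, 0, 1]]]'

```text
clock: 4.8
position: [515.5, 176.2, 35.5]
ee_rot: [-0.699, 0.715, 0.0, -0.0]
contact_force: [-4.6, -1.8, 9.3]
gripper_width: 13.2
```

>>> carry_out --increments '[[[0, 0, 0, 0, 0, 0, 1], [0, 0, 0, 0, 0, 0, 1], [0, 0, 0, 0, 0, 0, 1]]]'

```text
clock: 5.1
position: [515.8, 176.3, 35.6]
ee_rot: [-0.699, 0.715, 0.0, -0.0]
contact_force: [-2.7, 0.4, 4.5]
gripper_width: 12.8
```

>>> carry_out --increments '[[[0, 0, 0.01, 0, 0, 0, 1], [0, 0, 0.025, 0, 0, 0, 1], [0, 0, 0.03, 0, 0, 0, 1], [0, 0, 0.03, 0, 0, 0, 1], [0, 0, 0.02, 0, 0, 0, 1]]]'

```text
clock: 5.6
position: [516.3, 176.4, 152.3]
ee_rot: [-0.699, 0.715, -0.0, 0.001]
contact_force: [-0.4, 0.3, -3.7]
gripper_width: 13.0
```

>>> carry_out --increments '[[[0, 0, 0.005, 0, 0, 0, 1], [0, 0, 0, 0, 0, 0, 1], [0, 0, 0, 0, 0, 0, 1]]]'

```text
clock: 5.9
position: [514.8, 175.7, 153.7]
ee_rot: [-0.699, 0.715, 0.001, -0.001]
contact_force: [-0.3, -0.1, -3.9]
gripper_width: 12.9
```

```bash
python3 - <<'E'
from h import *
s=arm.read_state(); print(s["position"],s["ee_rot"],s["contact_force"],s["wrist_torque"],s["gripper_width"])
d=img("scene","pics/5.png"); e=img("top")
c=cv2.cvtColor(e["color"],cv2.COLOR_RGB2BGR)
cv2.imwrite("pics/5.png",np.hstack([cv2.resize(cv2.cvtColor(d["color"],cv2.COLOR_RGB2BGR)[150:270,300:420],(400,400)),cv2.resize(c[130:250,210:330],(400,400))]))
E
```

```text
[514.82865754 175.74012372 153.74412376] [-6.99239382e-01  7.14885907e-01  5.71276134e-04 -1.44913239e-03] [-0.3153413  -0.1127277  -3.90032096] [-0.02233359  0.01389854  0.05961905] 12.864378268125616
```

View pics/5.png

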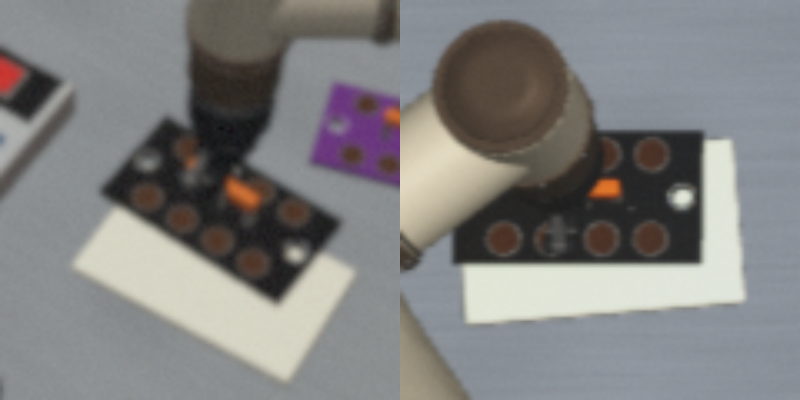

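>>> carry_out --increments '[[[0.004, -0.015, 0, 0, 0, 0.2, 1], [0.007, -0.026, 0, 0, 0, 0.4, 1], [0.008, -0.03, 0, 0, 0, 0.4, 1], [0.008, -0.03, 0, 0, 0, 0.4, 1], [0.008, -0.03, 0, 0, 0, 0.4, 1]]]'

```text
clock: 6.5
position: [550.5, 44.1, 154.0]
ee_rot: [0.711, -0.703, -0.001, 0.001]
contact_force: [-0.1, 0.7, -3.4]
gripper_width: 13.1
```

>>> carry_out --increments '[[[0.008, -0.03, 0, 0, 0, 0.4, 1], [0.008, -0.03, 0, 0, 0, 0.4, 1], [0.008, -0.03, 0, 0, 0, 0.4, 1], [0.008, -0.03, 0, 0, 0, 0, 1], [0.008, -0.03, 0, 0, 0, 0, 1]]]'

```text
clock: 7.0
position: [590.5, -106.0, 153.8]
ee_rot: [0.718, -0.696, -0.001, 0.001]
contact_force: [0.3, 0.6, -3.7]
gripper_width: 13.0
```

>>> carry_out --increments '[[[0.008, -0.03, 0, 0, 0, 0, 1], [0.006, -0.025, 0, 0, 0, 0, 1], [0.003, -0.015, 0, 0, 0, 0, 1], [0, 0, 0, 0, 0, 0, 1], [0, 0, 0, 0, 0, 0, 1]]]'

```text
clock: 7.5
position: [607.3, -174.4, 154.3]
ee_rot: [0.718, -0.696, -0.001, 0.0]
contact_force: [0.6, 1.1, -3.4]
gripper_width: 13.3
```

>>> carry_out --increments '[[[0, 0, 0, 0, 0, 0, 1], [0, 0, 0, 0, 0, 0, 1]]]'

```text
clock: 7.7
position: [607.8, -173.6, 155.3]
ee_rot: [0.718, -0.696, -0.0, 0.0]
contact_force: [-0.2, -0.0, -2.2]
gripper_width: 12.7
```

```bash
python3 - <<'E'
from h import *
s=arm.read_state(); print(s["position"],s["ee_rot"],s["contact_force"],s["wrist_torque"],s["gripper_width"])
d=img("scene"); e=img("top")
c=cv2.cvtColor(e["color"],cv2.COLOR_RGB2BGR)
cv2.imwrite("pics/6.png",np.hstack([cv2.resize(cv2.cvtColor(d["color"],cv2.COLOR_RGB2BGR)[120:240,210:330],(400,400)),cv2.resize(c[110:230,330:450],(400,400))]))
E
```

```text
[ 607.76854922 -173.63935214  155.32898277] [ 7.18404678e-01 -6.95625401e-01 -1.42488418e-04  1.88939900e-05] [-0.20532235 -0.01393825 -2.20710931] [ 0.04838707 -0.02327437  0.00037559] 12.71084382973403
```

View pics/6.png

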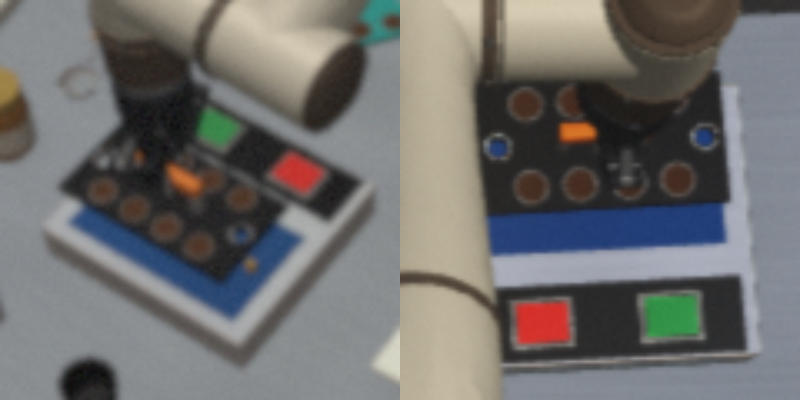

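>>> carry_out --increments '[[[0, 0, -0.01, 0, 0, 0, 1], [0, -0.002, -0.02, 0, 0, 0, 1], [0, 0, -0.015, 0, 0, 0, 1], [0, 0, -0.004, 0, 0, 0, 1], [0, 0, 0, 0, 0, 0, 1]]]'

```text
clock: 8.3
position: [607.4, -176.6, 105.3]
ee_rot: [0.718, -0.696, -0.001, 0.001]
contact_force: [-1.0, -0.1, -3.5]
gripper_width: 12.9
```

>>> carry_out --increments '[[[0, 0, 0, 0, 0, 0, 1], [0, 0, 0, 0, 0, 0, 1]]]'

```text
clock: 8.5
position: [608.6, -176.8, 107.3]
ee_rot: [0.718, -0.696, 0.001, -0.001]
contact_force: [0.1, 0.2, -3.8]
gripper_width: 12.5
```

```bash
python3 - <<'E'
from h import *
s=arm.read_state(); print(s["position"],s["ee_rot"],s["contact_force"]); zp=s["position"][2]-35.5+20
d=img("scene"); e=img("top")
c=cv2.cvtColor(e["color"],cv2.COLOR_RGB2BGR)
cv2.imwrite("pics/7.png",np.hstack([cv2.resize(cv2.cvtColor(d["color"],cv2.COLOR_RGB2BGR)[120:240,210:330],(400,400),interpolation=cv2.INTER_CUBIC),cv2.resize(c[110:230,330:450],(400,400),interpolation=cv2.INTER_CUBIC)]))
print('ztop',zp)
for k,m in((('top'),e),('scene',d)):
  for cc,a,_ in blobs(m,(100,80,60),(125,255,255),None,4):
    if a<300: print(k,cc.round(1),a,ray(m,cc,zp).round(1),ray(m,cc,zp-8).round(1))
E
```

```text
[ 608.59911549 -176.75415887  107.34502688] [ 7.18018954e-01 -6.96022780e-01  8.47162352e-04 -5.94111508e-04] [ 0.09733376  0.23333323 -3.80958461]
ztop 91.84502687924764
top [418.9 154.9] 22 [ 610.3 -262.6   91.8] [ 612.3 -264.    83.8]
top [359. 158.] 21 [605.5 -92.9  91.8] [607.4 -93.4  83.8]
scene [242.5 175.5] 4 [ 613.5 -257.9   91.8] [ 609.5 -262.8   83.8]
scene [287.8 202. ] 139 [608.8 -64.1  91.8] [604.8 -67.8  83.8]
scene [281.5 198.5] 4 [610.  -89.5  91.8] [606.  -93.4  83.8]
```

View pics/7.png

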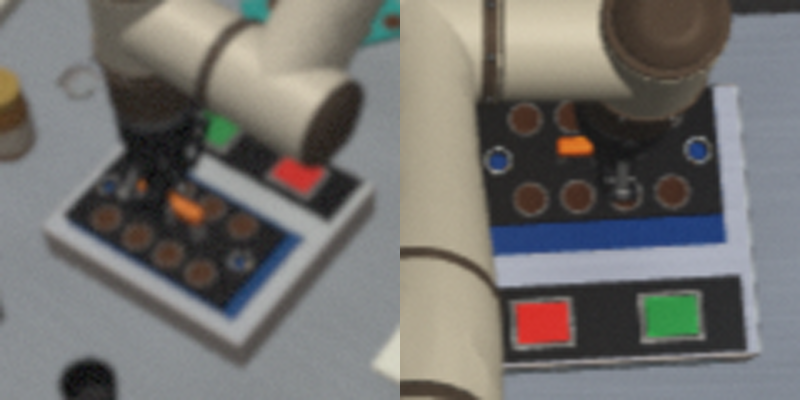

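>>> carry_out --increments '[[[-0.002, 0, -0.003, 0, 0, 0, 1], [0, 0, -0.003, 0, 0, 0, 1], [0, 0, -0.002, 0, 0, 0, 1], [0, 0, 0, 0, 0, 0, 1], [0, 0, 0, 0, 0, 0, 1]]]'

```text
clock: 9.1
position: [605.9, -176.7, 98.2]
ee_rot: [0.718, -0.696, -0.0, 0.0]
contact_force: [0.1, -0.1, -3.7]
gripper_width: 13.1
```

>>> carry_out --increments '[[[0, 0, -0.001, 0, 0, 0, 1], [0, 0, 0, 0, 0, 0, 1]]]'

```text
clock: 9.3
position: [605.9, -176.7, 97.2]
ee_rot: [0.718, -0.696, -0.0, 0.0]
contact_force: [-0.7, 0.3, -4.6]
gripper_width: 12.8
```

>>> carry_out --increments '[[[0, 0, -0.001, 0, 0, 0, 1], [0, 0, 0, 0, 0, 0, 1]]]'

```text
clock: 9.5
position: [605.8, -176.7, 96.2]
ee_rot: [0.718, -0.696, -0.0, 0.0]
contact_force: [-0.2, -0.7, -3.5]
gripper_width: 12.9
```

>>> carry_out --increments '[[[0, 0, -0.001, 0, 0, 0, 1], [0, 0, 0, 0, 0, 0, 1]]]'

```text
clock: 9.7
position: [606.0, -176.8, 95.6]
ee_rot: [0.718, -0.696, 0.0, -0.0]
contact_force: [0.5, -0.0, -0.7]
gripper_width: 12.8
```

>>> carry_out --increments '[[[0, 0, -0.001, 0, 0, 0, 1], [0, 0, 0, 0, 0, 0, 1]]]'

```text
clock: 9.9
position: [606.2, -176.7, 95.5]
ee_rot: [0.718, -0.696, 0.0, -0.0]
contact_force: [-2.1, 1.3, 4.6]
gripper_width: 13.0
```

Contact at z 95.5, as expected for the stud tops, with the holes about 11 mm off in +x. Now I'll slide in -x, held.

>>> carry_out --increments '[[[-0.0015, 0, 0, 0, 0, 0, 1], [-0.0015, 0, 0, 0, 0, 0, 1], [-0.0015, 0, 0, 0, 0, 0, 1], [-0.0015, 0, 0, 0, 0, 0, 1], [0, 0, 0, 0, 0, 0, 1]]]'

```text
clock: 10.4
position: [601.6, -177.0, 95.5]
ee_rot: [0.718, -0.696, 0.002, -0.001]
contact_force: [4.6, 0.4, 5.8]
gripper_width: 12.5
```

>>> carry_out --increments '[[[-0.001, 0, 0, 0, 0, 0, 1], [-0.001, 0, 0, 0, 0, 0, 1], [0, 0, 0, 0, 0, 0, 1]]]'

```text
clock: 10.7
position: [598.9, -176.9, 95.1]
ee_rot: [0.718, -0.696, 0.001, -0.001]
contact_force: [5.5, -0.1, 5.4]
gripper_width: 13.0
```

>>> carry_out --increments '[[[-0.001, 0, 0, 0, 0, 0, 1], [-0.001, 0, 0, 0, 0, 0, 1], [0, 0, 0, 0, 0, 0, 1]]]'

```text
clock: 11.0
position: [592.9, -176.5, 91.9]
ee_rot: [0.718, -0.697, -0.003, 0.002]
contact_force: [0.0, 0.6, -3.3]
gripper_width: 12.8
```

>>> carry_out --increments '[[[-0.001, 0, 0, 0, 0, 0, 1], [0, 0, 0, 0, 0, 0, 1]]]'

```text
clock: 11.2
position: [593.2, -176.6, 93.0]
ee_rot: [0.718, -0.696, -0.002, 0.001]
contact_force: [-0.3, -0.4, -3.6]
gripper_width: 13.3
```

>>> carry_out --increments '[[[0, 0, -0.001, 0, 0, 0, 1], [0, 0, 0, 0, 0, 0, 1], [0, 0, 0, 0, 0, 0, 1]]]'

```text
clock: 11.5
position: [594.6, -176.7, 93.2]
ee_rot: [0.718, -0.696, -0.0, 0.0]
contact_force: [-0.4, -0.9, -3.1]
gripper_width: 12.7
```

>>> carry_out --increments '[[[0, 0, -0.002, 0, 0, 0, 1], [0, 0, 0, 0, 0, 0, 1]]]'

```text
clock: 11.7
position: [594.6, -176.6, 91.0]
ee_rot: [0.718, -0.696, -0.0, 0.0]
contact_force: [0.1, 0.2, -2.6]
gripper_width: 13.4
```

>>> carry_out --increments '[[[0, 0, -0.002, 0, 0, 0, 1], [0, 0, 0, 0, 0, 0, 1]]]'

```text
clock: 11.9
position: [594.7, -176.7, 89.0]
ee_rot: [0.718, -0.696, -0.0, 0.0]
contact_force: [-0.2, -0.5, -3.1]
gripper_width: 13.0
```

>>> carry_out --increments '[[[0, 0, -0.002, 0, 0, 0, 1], [0, 0, 0, 0, 0, 0, 1]]]'

```text
clock: 12.1
position: [594.7, -176.7, 87.0]
ee_rot: [0.718, -0.696, -0.0, 0.0]
contact_force: [-0.5, -0.0, -2.5]
gripper_width: 13.1
```

Going down freely over the studs.

>>> carry_out --increments '[[[0, 0, -0.002, 0, 0, 0, 1], [0, 0, 0, 0, 0, 0, 1]]]'

```text
clock: 12.3
position: [594.6, -176.7, 84.9]
ee_rot: [0.718, -0.696, -0.0, 0.0]
contact_force: [-0.7, -0.2, -4.1]
gripper_width: 13.3
```

>>> carry_out --increments '[[[0, 0, -0.001, 0, 0, 0, 1], [0, 0, 0, 0, 0, 0, 1]]]'

```text
clock: 12.5
position: [594.8, -176.7, 84.2]
ee_rot: [0.718, -0.696, -0.0, 0.0]
contact_force: [0.1, 0.5, -3.0]
gripper_width: 12.8
```

>>> carry_out --increments '[[[0, 0, -0.001, 0, 0, 0, 1], [0, 0, 0, 0, 0, 0, 1]]]'

```text
clock: 12.7
position: [595.1, -176.8, 83.6]
ee_rot: [0.718, -0.696, 0.0, -0.0]
contact_force: [-0.8, -0.2, -2.4]
gripper_width: 12.9
```

```bash
python3 - <<'E'
from h import *
s=arm.read_state(); print(s["position"],s["ee_rot"],s["contact_force"])
d=img("scene"); e=img("top")
c=cv2.cvtColor(e["color"],cv2.COLOR_RGB2BGR)
cv2.imwrite("pics/8.png",np.hstack([cv2.resize(cv2.cvtColor(d["color"],cv2.COLOR_RGB2BGR)[120:240,210:330],(400,400),interpolation=cv2.INTER_CUBIC),cv2.resize(c[110:230,330:450],(400,400),interpolation=cv2.INTER_CUBIC)]))
E
```

```text
[ 595.05134585 -176.76659926   83.62024737] [ 7.17967734e-01 -6.96076351e-01  2.05931511e-04 -6.47955774e-05] [-0.78613016 -0.23917886 -2.41578711]
```

View pics/8.png

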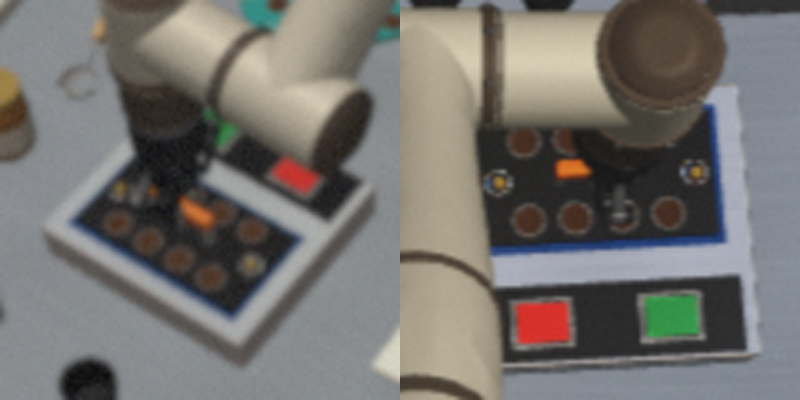

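Both studs show brass in the holes: top crop (499,183) and (696,172), scene crop (120,190) and (250,265). I'll seat the plate lightly, then let go.

>>> carry_out --increments '[[[0, 0, -0.001, 0, 0, 0, 1], [0, 0, 0, 0, 0, 0, 1], [0, 0, 0, 0, 0, 0, 1]]]'

```text
clock: 13.1
position: [595.1, -176.8, 83.6]
ee_rot: [0.718, -0.696, 0.0, -0.0]
contact_force: [-2.0, 1.9, 6.2]
gripper_width: 13.2
```

>>> carry_out --increments '[[[0, 0, 0.0005, 0, 0, 0, 0], [0, 0, 0, 0, 0, 0, 0], [0, 0, 0, 0, 0, 0, 0], [0, 0, 0, 0, 0, 0, 0], [0, 0, 0, 0, 0, 0, 0]]]'

```text
clock: 13.6
position: [594.9, -176.8, 82.6]
ee_rot: [0.718, -0.696, -0.0, 0.0]
contact_force: [0.0, 0.6, -0.4]
gripper_width: 42.5
```

>>> carry_out --increments '[[[0, 0, 0.01, 0, 0, 0, 0], [0, 0, 0.02, 0, 0, 0, 0], [0, 0, 0.03, 0, 0, 0, 0], [0, 0, 0.03, 0, 0, 0, 0], [0, 0, 0.02, 0, 0, 0, 0]]]'

```text
clock: 14.1
position: [595.8, -177.0, 196.3]
ee_rot: [0.718, -0.696, 0.002, -0.001]
contact_force: [0.3, 0.7, -0.6]
gripper_width: 42.4
```

>>> carry_out --increments '[[[-0.02, -0.01, 0, 0, 0, 0, 1], [-0.03, -0.015, 0, 0, 0, 0, 1], [-0.03, -0.015, 0, 0, 0, 0, 1], [-0.03, -0.013, 0, 0, 0, 0, 1], [-0.012, -0.005, 0, 0, 0, 0, 1]]]'

```text
clock: 14.6
position: [470.6, -235.4, 193.8]
ee_rot: [0.717, -0.697, 0.0, -0.0]
contact_force: [0.7, 0.7, 1.1]
gripper_width: -0.2
```

>>> carry_out --increments '[[[0, 0, -0.02, 0, 0, 0, 1], [0, 0, -0.03, 0, 0, 0, 1], [0, 0, -0.03, 0, 0, 0, 1], [0, 0, -0.01, 0, 0, 0, 1], [0, 0, 0, 0, 0, 0, 1]]]'

```text
clock: 15.1
position: [472.6, -234.6, 101.9]
ee_rot: [0.718, -0.696, -0.001, 0.001]
contact_force: [-0.7, -0.7, 0.3]
gripper_width: -0.1
```

```bash
python3 - <<'E'
from h import *
s=arm.read_state(); print(s["position"],s["contact_force"],s["gripper_width"])
d=img("scene"); e=img("top")
c=cv2.cvtColor(e["color"],cv2.COLOR_RGB2BGR)
cv2.imwrite("pics/9.png",np.hstack([cv2.resize(cv2.cvtColor(d["color"],cv2.COLOR_RGB2BGR)[120:240,210:330],(400,400),interpolation=cv2.INTER_CUBIC),cv2.resize(c[110:230,330:450],(400,400),interpolation=cv2.INTER_CUBIC)]))
E
```

```text
[ 472.61911524 -234.60968434  101.9272346 ] [-0.66943473 -0.65344365  0.32763047] -0.05130502221001168
```

View pics/9.png

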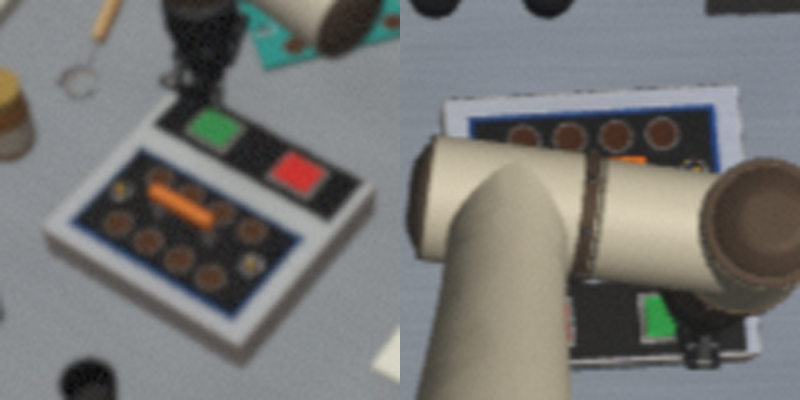

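```bash
python3 - <<'E'
from h import *
p=arm.read_state()["position"]
for n,(x0,y0),o in(("scene",(210,120),0),("top",(330,110),400)):
    d=img(n); f=lambda q:((proj(d,q)-[x0,y0])*3.333+[o,0]).round()
    print(n,[f(p+[0,0,h]) for h in(-36,0,40,70)], f(p+[-40,0,70]))
    x=210 if n=='scene' else 500
E
```

```text
scene [array([213., 124.]), array([210., 102.]), array([207.,  78.]), array([204.,  58.])] [229.  35.]
top [array([667., 313.]), array([674., 307.]), array([682., 299.]), array([688., 293.])] [691. 343.]
```

The TCP projection matches the picture and lands on the green key's centre. Going down to press.

>>> carry_out --increments '[[[0.001, 0, -0.015, 0, 0, 0, 1], [0, 0, -0.012, 0, 0, 0, 1], [0, 0, -0.004, 0, 0, 0, 1], [0, 0, 0, 0, 0, 0, 1], [0, 0, 0, 0, 0, 0, 1]]]'

```text
clock: 15.8
position: [474.2, -234.8, 72.2]
ee_rot: [0.718, -0.696, 0.0, -0.0]
contact_force: [-0.4, 0.2, 0.4]
gripper_width: -0.1
```

>>> carry_out --increments '[[[0, 0, -0.002, 0, 0, 0, 1], [0, 0, 0, 0, 0, 0, 1]]]'

```text
clock: 16.0
position: [474.0, -234.7, 70.0]
ee_rot: [0.718, -0.696, 0.0, -0.0]
contact_force: [-0.5, -0.8, -0.4]
gripper_width: -0.0
```

>>> carry_out --increments '[[[0, 0, -0.002, 0, 0, 0, 1], [0, 0, -0.002, 0, 0, 0, 1], [0, 0, 0, 0, 0, 0, 1]]]'

```text
clock: 16.3
position: [474.0, -234.7, 65.8]
ee_rot: [0.718, -0.696, 0.0, 0.0]
contact_force: [-0.1, 0.4, 1.8]
gripper_width: 0.1
```

>>> carry_out --increments '[[[0, 0, -0.001, 0, 0, 0, 1], [0, 0, 0, 0, 0, 0, 1]]]'

```text
clock: 16.5
position: [474.0, -234.7, 65.1]
ee_rot: [0.718, -0.696, 0.0, -0.0]
contact_force: [-1.1, 1.4, 3.9]
gripper_width: 0.1
```

>>> carry_out --increments '[[[0, 0, -0.001, 0, 0, 0, 1], [0, 0, 0, 0, 0, 0, 1]]]'

```text
clock: 16.7
position: [474.0, -234.8, 64.2]
ee_rot: [0.718, -0.696, 0.0, -0.0]
contact_force: [-0.5, 0.9, 4.4]
gripper_width: -0.2
```

>>> carry_out --increments '[[[0, 0, -0.001, 0, 0, 0, 1], [0, 0, 0, 0, 0, 0, 1]]]'

```text
clock: 16.9
position: [474.1, -234.8, 64.0]
ee_rot: [0.718, -0.696, 0.0, 0.0]
contact_force: [-2.4, 3.0, 10.2]
gripper_width: 0.2
```

>>> carry_out --increments '[[[0, 0, -0.001, 0, 0, 0, 1], [0, 0, 0, 0, 0, 0, 1], [0, 0, 0, 0, 0, 0, 1]]]'

```text
clock: 17.2
position: [474.1, -234.8, 63.9]
ee_rot: [0.718, -0.696, 0.0, 0.0]
contact_force: [-4.4, 3.0, 15.1]
gripper_width: -0.0
```

At its stop: z is steady at 64 and the force is 15 N. Now I'll retract.

>>> carry_out --increments '[[[0, 0, 0.006, 0, 0, 0, 1], [0, 0, 0.02, 0, 0, 0, 1], [0, 0, 0.04, 0, 0, 0, 1], [0, 0, 0.04, 0, 0, 0, 1], [0, 0, 0.03, 0, 0, 0, 1]]]'

```text
clock: 17.7
position: [474.3, -234.9, 199.9]
ee_rot: [0.718, -0.696, 0.001, -0.0]
contact_force: [1.3, -0.7, 0.1]
gripper_width: -0.0
```

>>> carry_out --increments '[[[-0.02, -0.04, 0, 0, 0, 0, 1], [-0.02, -0.04, 0, 0, 0, 0, 1], [-0.02, -0.04, 0, 0, 0, 0, 1], [-0.02, -0.04, 0, 0, 0, 0, 1], [0, 0, 0, 0, 0, 0, 1]]]'

```text
clock: 18.2
position: [391.4, -398.1, 196.9]
ee_rot: [0.716, -0.698, -0.001, 0.0]
contact_force: [-0.1, 0.3, 0.1]
gripper_width: -0.3
```

```bash
python3 - <<'E'
from h import *
s=arm.read_state(); print(s["position"],s["contact_force"],s["gripper_width"])
d=img("scene"); e=img("top")
for m in(d,e):
    for cc,a,_ in blobs(m,(5,150,130),(18,255,255),None,40): print(cc,a,ray(m,cc,110).round(1))
c=cv2.cvtColor(e["color"],cv2.COLOR_RGB2BGR);b=cv2.cvtColor(d["color"],cv2.COLOR_RGB2BGR)
cv2.imwrite("pics/10.png",np.vstack([np.hstack([cv2.resize(b[120:240,210:330],(300,300)),cv2.resize(c[110:230,330:450],(300,300))]),np.hstack([cv2.resize(b,(300,188)),cv2.resize(c,(300,188))])]))
E
```

```text
[ 391.41878826 -398.07385122  196.87769685] [-0.1361286   0.3218739   0.08958492] -0.25746439186697523
[309.81818182 116.89090909] 55 [ 272.9 -223.6  110. ]
[264.03125    180.98958333] 96 [ 597.6 -172.7  110. ]
[425.66666667 186.48148148] 81 [301.  278.1 110. ]
[389.96875   159.4296875] 128 [ 594.8 -178.   110. ]
[237.50862069 286.03448276] 116 [254.5 247.1 110. ]
```

View pics/10.png

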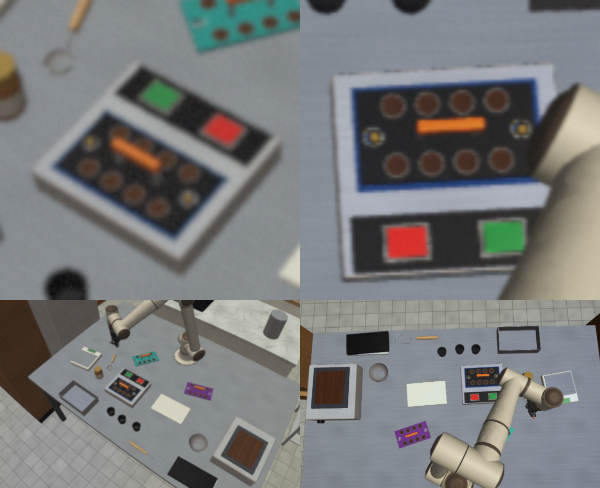

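The plate lies flat with both studs in its holes, and the handle is over the bed point in both views at its home height. The arm is clear and the other objects haven't moved. Handing in.

```bash
python3 -c "
from bench import job_done
print(job_done())"
```

```text
the job is handed in; nothing more can be done
None
```

The plate is home on both brass studs, and the green key was pressed to its stop. I handed the job in at about 18 s.

- **Placing:** I gripped the plate by its handle and rested it on the stud tops about 11 mm off in +x. Contact came at TCP z 95.5. I then slid it, still held, until it caught the studs. I lowered it freely over them to z 83.6, which matches the 12 mm drop, and let go once it was seated.
- **Start key:** I pressed green until the height held steady at 64 mm with about 15 N, then retracted. The red key was not touched.
- **Last checks:** Both studs show in the holes, and the handle is over the bed point in both views. The bowl, jar, cups and look-alikes appear unmoved, judged by eye only.
- **Disagreements:** The two cameras differ by 3 to 6 mm in absolute position. I used their average, and the grip and stud contacts bore it out. As the plate caught the studs the arm moved about 2 mm past its target in x, then settled back with no side force before I lowered it.

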